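# Lock the gel scanner's head for transport by feel

### The job

Lock the scan head of the gel scanner for transport: take the red-knobbed lock pin from the blue block, set its sprung tip down on the strip inside the lock slot at either end of the slot, and drag it gently along the slot until it drops into the hidden notch; stop there, press the pin down until the foot of its knob sits on the scanner, upright, and let go. Do not force the pin against the scanner, and leave the grey pin and the other things around where they are.

Things in the scene. Friction and masses are not known exactly. Their poses are not given: they have to be found in the camera images.
- lock_pin_grip (a point): Centre of the red grip of the lock pin, on its axis, z up along the pin. Round red knob, 24 mm in diameter, 45 mm tall from the flat underside of its 22 mm foot to its top; the grip is the part from 12 mm up, and this point is 28 mm above the underside. It starts upright in one of the blue block's two holes. About 100 g.
- lock_pin_tip (a point): Tip of the lock pin's round steel shank, on the pin's axis, 34 mm below the knob's underside (62 mm below the grip point). Shank 8 mm in diameter, its last 3 mm tapering to 3 mm. It is sprung: it can be pushed up to 10 mm into the knob, against 1.5 N at first and 4.5 N at 10 mm; after that it is solid. This point moves with the shank.
- lock_slot (a point): Middle of the lock slot in the scanner's white front rim, level with the rim's top face. y runs along the slot, x across it towards the lid, z up. Slot 130 mm long (65 mm either way), 12 mm wide. 14 mm below the top face a flat black strip runs under the whole slot; it has one unseen notch across it, 12 mm long in y, over 20 mm deep, its middle anywhere within 31 mm of the slot's middle.
- scanner: White flatbed gel scanner, 290 mm (x) by 400 mm (y), 75 mm high to its rim; grey lid, shut, to 95 mm, its edge 39 mm behind the slot's middle line. Origin at the centre of its underside; x points from the slot to the lid. Fixed; the scan head with the strip is braked. With the pin home its underside is on the rim and its tip 34 mm below; off the notch it stays at least 10 mm up.
- pin_block: Blue block, 150 mm (x) by 60 mm (y), 45 mm high, origin at the centre of its underside, with two holes 11 mm in diameter and 40 mm deep on its long middle line, 35 mm either side of its centre (70 mm apart). The red lock pin and the grey lid pin stand in them, the knobs' undersides on its top. Fixed.
- lid_pin_grip (a point): Centre of the grip of the grey lid pin, of the same shape and size as the lock pin, in the other hole of the blue block. Not to be used.
- reagent_bottle: Amber glass bottle with a blue cap, 72 mm in diameter, 150 mm high, origin at the centre of its underside. Bystander.
- tip_box: Grey box with a yellow lid, 85 x 125 x 67 mm, origin at the centre of its underside. Bystander.
- tube_rack: Green rack of small tubes, 80 x 200 x 48 mm, origin at the centre of its underside. Bystander.
- screwdriver: Screwdriver with an orange handle, about 200 mm long, lying on the scanner's grey lid. Bystander.
- mouse: Black computer mouse, about 75 x 60 x 34 mm, origin near its middle on the underside. Bystander.

How it is judged:
On the way, in this order (a step that is already met when the one before it is completed fails the run):
1. the lock pin's tip rests on the strip inside the slot, near one end of it (contact force between lock_pin and scanner above 0.7 N and z of lock_pin_tip in the frame of lock_slot between -0.017 and -0.011 m and x of lock_pin_tip in the frame of lock_slot between -0.008 and 0.008 m and (y of lock_pin_tip in the frame of lock_slot above 0.043 m or y of lock_pin_tip in the frame of lock_slot below -0.043 m)), for 0.1 s.
2. the tip is drawn along the strip towards the middle of the slot, still bearing on it (contact force between lock_pin and scanner above 0.7 N and z of lock_pin_tip in the frame of lock_slot between -0.017 and -0.011 m and x of lock_pin_tip in the frame of lock_slot between -0.008 and 0.008 m and y of lock_pin_tip in the frame of lock_slot between -0.0415 and 0.0415 m), for 0.03 s.
3. the tip has dropped into the notch (z of lock_pin_tip in the frame of lock_slot below -0.018 m and x of lock_pin_tip in the frame of lock_slot between -0.008 and 0.008 m and y of lock_pin_tip in the frame of lock_slot between -0.04 and 0.04 m), for 0.1 s.
At the end, for the whole second after the job is handed in: The red lock pin stands in the scanner's lock slot, its shank down in the notch of the strip: its underside within 2 mm of the rim's top face, its tip at least 31.5 mm below that face, tilted less than 0.1 rad (6 degrees), let go; the grey lid pin still in its hole (moved less than 15 mm) (z of lock_pin_tip in the frame of lock_slot below -0.0315 m and z of lock_pin_grip in the frame of lock_slot below 0.03 m and x of lock_pin_tip in the frame of lock_slot between -0.006 and 0.006 m and y of lock_pin_tip in the frame of lock_slot between -0.04 and 0.04 m and angle between lock_pin_grip's own z axis and vertical below 0.1 rad and distance of lid_pin_grip from where it was at the start of the episode below 0.015 m and contact force between lock_pin and the fingers below 0.1 N); the robot touches nothing.
It fails at once if the lock pin is forced against the scanner with more than 25 N (contact force between lock_pin and scanner above 25 N).
It fails at once if the grey lid pin is moved by more than 15 mm (distance of lid_pin_grip from where it was at the start of the episode above 0.015 m).
It fails at once if a bystander is moved by more than 25 mm (distance of any of reagent_bottle, tip_box, tube_rack, screwdriver, mouse from where it was at the start of the episode above 0.025 m).
It also fails if it takes over 61 s, if anything falls off the work surface, if the arm or the gripper's body presses on something with over 40 N, if the wrist force passes 120 N, or if a joint passes its speed limit or range.

### The arm

A 6-joint arm with a two-finger parallel gripper is mounted at the origin on the work surface. World frame = base frame: x ahead of the robot, y to its left, z up, the work surface at z = 0. Lengths are in m, angles in rad, forces in N, time in s.
With the tool pointing down it reaches from about 0.35 to 0.775 m from the base axis. Payload 5.5 kg.
Tool frame: the origin (TCP) lies at the very end of the fingers, on their centre line; the grasp point (between the pads) lies 19 mm behind it; x points along the fingers, y is the direction in which the jaws open and shut, and the axes are right-handed (so a half turn about x gives the same grasp; the last joint's range is limited). The gripper opens to 85 mm and grips with 20 to 120 N. Pads are 22 mm wide; open, the fingers measure 114 mm over their backs; the gripper's body (76 mm by 85 mm) begins 54 mm behind the grasp point. The pads swing forward as they close: fully open they stand 13 mm farther back than shut.
Start: joints at [-1.278, 0.313, 0.046, 1.304, 0, 1.431], TCP at [0.241, -0.522, 0.231] pointing down, gripper open.
Joint ranges: [-2.76, 2.76], [-0.86, 1.69], [-1.03, 1.26], [-2.2, 2.34], [-1.47, 1.5], [-3.14, 3.14]. Speed limits (rad/s): [2.57, 2.57, 3.14, 3.14, 3.14, 3.14].

### API

Orientations are given as a unit quaternion [w, x, y, z].
In Python, from workcell import env gives the robot as it stands.
- The arm moves only by the tool servo_tool, never from a script. Its argument "increments" is a list of rows, each an object with "offset": the shift along the tool's x, y, z in cm, a list of three; "yaw": the turn about the tool's x in degrees. In form: [{"offset": [x, y, z], "yaw": yaw}, ...]. A call has exactly 8 rows; each row is the pose to reach, as a shift and turn from the pose commanded when the call began, along the tool's axes at that moment; what a row does not reach only later rows make up. A row lasts 1/10 s, in which the tool goes at most 50 mm and 8.59 degrees, less where a joint would pass 70% of its speed; a pose out of reach is approached as far as the arm can. A call with a gripper value outside its range is refused whole. "claw" is the opening, from 0 (shut) to 1 (fully open), set as the call begins (left out, the last holds). The fingers move at their own pace and stop on an object; "force" is the grip in N (left out, the last holds). Time passes only in rows, so rows that repeat a pose let the fingers close, or fill a call up. It gives the time, the measured TCP pose, the force and the opening at its end, in the units of the state.
- env.get_state(): the state, without advancing time (a new reading comes with each control period).
- env.read_camera(name): name is "side" or "top"; returns (picture, depth): 420x560x3 uint8, red, green, blue; 420x560 float32, m along the optical axis (not along the pixel's ray), 0 where there is no reading.
- env.camera_model(name): a dict with "vertical_fov" (degrees; the focal length in pixels is half the picture's height over the tangent of half this angle, whatever the lens; pixels are square), "cx", "cy" (the principal point, pixels), "world_from_camera" (4x4, takes a point from camera to world coordinates). Camera axes: x right, y up, looking along -z (the intrinsics and any distortion apply to the point x, -y, -z); pixel columns grow to the right and rows downward; lengths in m; the calibration is good to about 2 mm. A picture is of the moment at which its call begins. camera_model takes no time and is no camera call.
- env.hand_in(): hands the job in, once; it reports no verdict.
The state is a dict: "clock": time; "joint_pos": joint angles; "qvel": joint speeds; "tau": joint torques, N m; "tcp_pos": TCP position; "orientation": TCP orientation; "wrist_force": force on the tool from outside, world axes, zero at the start; "ft_torque": the same for the moment, N m; "finger_gap": finger opening in m.
Only numpy, scipy, OpenCV 4.12 (cv2) and the standard library are available. Lean on these libraries where they do the work, as an engineer would, in place of code of your own. Each camera call takes 0.05 s, during which the arm holds its last target.

## Working session

There is one attempt and no reset: what is moved stays moved. The work goes in short steps, Python scripts to look and compute and a tool call to move; the robot and the scene stay as the last step left them, time stands still between calls to the robot, and variables do not carry over. Pictures are saved under pics/ and viewed, and the job is handed in when it is done.

Besides the shell and the picture viewer there is one more tool, called after "Emit:" by a JSON object that holds its "fn" and its "kwargs". servo_tool: Moves the arm, as the interface text tells. Its arguments: {"type":"object","properties":{"increments":{"type":"array","items":{"type":"object","properties":{"offset":{"type":"array","items":{"type":"number"}},"yaw":{"type":"number"}}}},"claw":{"type":"number"},"force":{"type":"number"}},"required":["increments"]}

```bash
mkdir -p pics; ls; python3 - <<'E'
from workcell import env
import cv2,numpy as np
np.set_printoptions(precision=4,suppress=True)
print(env.get_state())
for n in("side","top"):
    print(n,env.camera_model(n))
    p,d=env.read_camera(n)
    cv2.imwrite(f"pics/{n}0.png",p[:,:,::-1]); np.savez(f"{n}0.npz",p=p,d=d)
E
```

```text
pics
{'clock': 0.0, 'joint_pos': array([-1.2776,  0.314 ,  0.045 ,  1.3036,  0.    ,  1.4312]), 'qvel': array([ 0.0003, -0.0021, -0.0019,  0.0002,  0.0007, -0.0014]), 'tau': array([  0.0012, -48.0626,  29.8533,   0.0192,   0.0001,   0.    ]), 'tcp_pos': array([ 0.241 , -0.5215,  0.2304]), 'orientation': array([-0.1512, -0.6906, -0.1525,  0.6907]), 'wrist_force': array([0.434 , 1.1264, 0.214 ]), 'ft_torque': array([-0.0012, -0.0432, -0.0163]), 'finger_gap': 0.08526811143724976}
side {'vertical_fov': 44.20055496642542, 'cx': 279.9157897108043, 'cy': 215.60396603434856, 'world_from_camera': array([[-0.9315,  0.2238, -0.2867,  0.1607],
       [-0.3632, -0.6135,  0.7012,  1.0219],
       [-0.0189,  0.7573,  0.6527,  1.0588],
       [ 0.    ,  0.    ,  0.    ,  1.    ]])}
top {'vertical_fov': 51.650531050305304, 'cx': 277.87183376308343, 'cy': 206.60509479496534, 'world_from_camera': array([[ 0.0171,  0.9892, -0.1455,  0.3505],
       [-0.9998,  0.0158, -0.0103, -0.0146],
       [-0.0079,  0.1456,  0.9893,  1.6029],
       [ 0.    ,  0.    ,  0.    ,  1.    ]])}
```

View pics/side0.png

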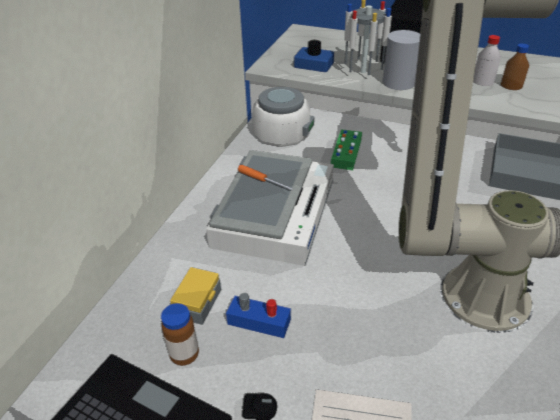

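View pics/top0.png

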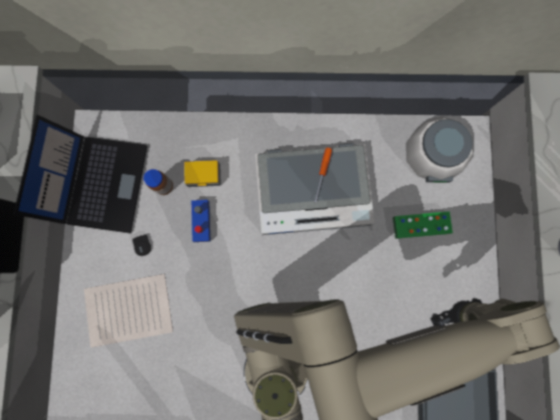

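```bash
python3 - <<'E'
import cv2,numpy as np
s=np.load("side0.npz")['p'];t=np.load("top0.npz")['p']
a=cv2.resize(s[150:350,200:340],None,fx=4,fy=4,interpolation=cv2.INTER_CUBIC)[:, :]
a=cv2.resize(s[150:270,200:340],None,fx=5,fy=5,interpolation=cv2.INTER_CUBIC)
b=cv2.resize(t[130:250,180:385],None,fx=3.9,fy=3.9,interpolation=cv2.INTER_CUBIC)
c=cv2.resize(s[280:340,215:300],None,fx=8,fy=8,interpolation=cv2.INTER_CUBIC)
for n,i in(("sz",a),("tz",b),("sp",c)):cv2.imwrite(f"pics/{n}.png",i[:,:,::-1])
E
```

```text
(no output)
```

View pics/sz.png

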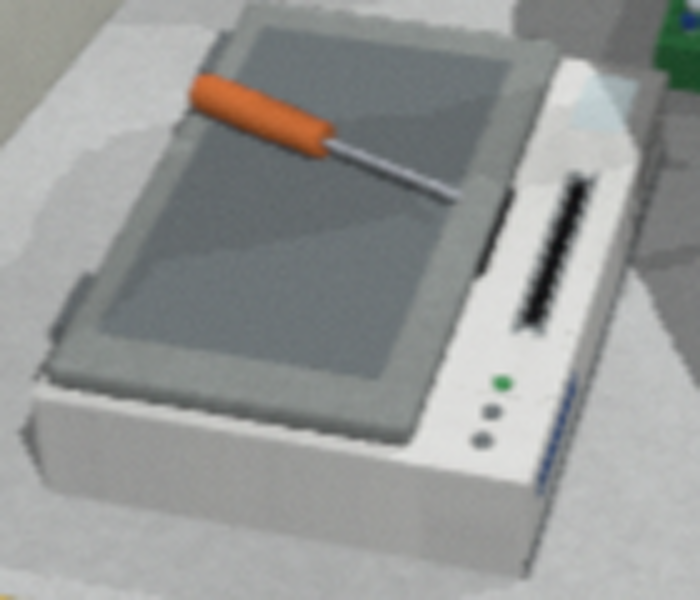

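View pics/tz.png

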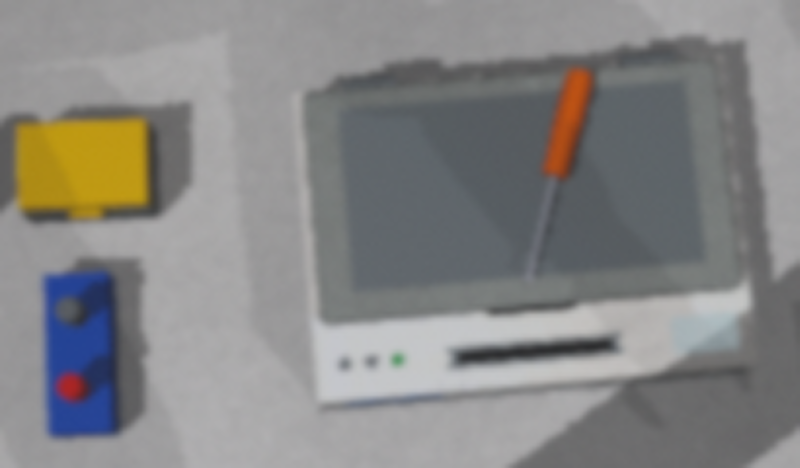

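View pics/sp.png

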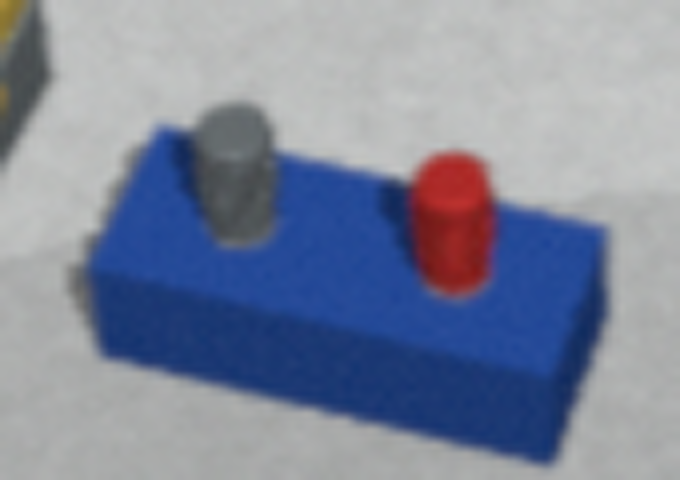

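```bash
cat > h.py <<'E'
from workcell import env
import cv2,numpy as np
np.set_printoptions(precision=4,suppress=True)
def K(n):
    m=env.camera_model(n); f=210/np.tan(np.radians(m['vertical_fov'])/2)
    return np.array([[f,0,m['cx']],[0,f,m['cy']],[0,0,1]]),np.array(m['world_from_camera'])
def ray(n,uv):
    k,T=K(n); uv=np.atleast_2d(uv).astype(float)
    d=np.c_[(uv[:,0]-k[0,2])/k[0,0],-(uv[:,1]-k[1,2])/k[0,0],-np.ones(len(uv))]
    return T[:3,3],d@T[:3,:3].T
def plane(n,uv,z):
    o,d=ray(n,uv); return o+d*((z-o[2])/d[:,2])[:,None]
def pt(n,uv,depth):
    o,d=ray(n,uv); return o+d*np.atleast_1d(depth)[:,None]
def proj(n,P):
    k,T=K(n); P=np.atleast_2d(P); c=(P-T[:3,3])@T[:3,:3]
    return np.c_[k[0,2]+k[0,0]*c[:,0]/-c[:,2],k[1,2]-k[0,0]*c[:,1]/-c[:,2]]
def tri(uvs,uvt):
    A=np.zeros((3,3));b=np.zeros(3);L=[]
    for n,uv in(("side",uvs),("top",uvt)):
        o,d=ray(n,uv);d=d[0]/np.linalg.norm(d[0]);M=np.eye(3)-np.outer(d,d);A+=M;b+=M@o;L.append((o,M))
    p=np.linalg.solve(A,b); return p,[np.linalg.norm(M@(p-o)) for o,M in L]
def redmask(p):
    p=p.astype(int); return (p[...,0]>90)&(p[...,0]>2.2*p[...,1])&(p[...,0]>2.2*p[...,2])
def blob(m,box):
    w=np.zeros(m.shape,bool);x0,y0,x1,y1=box;w[y0:y1,x0:x1]=m[y0:y1,x0:x1]
    v,u=np.nonzero(w); return np.array([u.mean(),v.mean()]),len(u),(u.min(),u.max(),v.min(),v.max())
E
python3 - <<'E'
from h import *
D={n:np.load(n+"0.npz") for n in("side","top")}
c={}
for n,box in(("side",(255,290,285,322)),("top",(190,220,210,240))):
    p=D[n]['p'];d=D[n]['d'];c[n],a,bb=blob(redmask(p),box);print(n,c[n],a,bb,plane(n,c[n],.0675))
    u,v=np.round(c[n]).astype(int); print('depth',d[v-2:v+3,u],pt(n,c[n],d[v,u]))
print(tri(c['side'],c['top']))
s={}
for n,box in(("side",(300,180,322,220)),("top",(290,212,345,228))):
    p=D[n]['p'];d=D[n]['d'];m=p.max(2)<90;c[n],a,bb=blob(m,box)
    x0,y0,x1,y1=box;mm=np.zeros(m.shape,np.uint8);mm[y0:y1,x0:x1]=m[y0:y1,x0:x1]
    cs,_=cv2.findContours(mm,0,1);cs=max(cs,key=cv2.contourArea);r=cv2.minAreaRect(cs);q=cv2.boxPoints(r)
    print(n,'slot',c[n],a,bb,r);print(plane(n,c[n],.075),plane(n,c[n],.061));print(plane(n,q,.075))
    v,u=np.nonzero(mm);P=plane(n,np.c_[u,v],.075)[:,:2];e=P-P.mean(0);w,V=np.linalg.eigh(e.T@e/len(e));print('dir',V[:,1],np.degrees(np.arctan2(V[1,1],V[0,1])),'LxW',np.sqrt(12*w))
print(tri(c['side'],c['top']))
# blue block
for n in("side","top"):
    p=D[n]['p'].astype(int)
    print(p[200:232:4,199] if n=='top' else p[300:320:4,240])
E
```

```text
side [271.126  307.1811] 127 (np.int64(267), np.int64(275), np.int64(300), np.int64(315)) [[0.492  0.2828 0.0675]]
depth [1.234  1.2417 1.234  1.2391 1.2458] [[0.4851 0.2983 0.0882]]
top [198.125  228.8333] 24 (np.int64(196), np.int64(201), np.int64(227), np.int64(231)) [[0.4919 0.2836 0.0675]]
depth [1.5208 1.522  1.523  1.5184 1.5124] [[0.4901 0.2798 0.0871]]
(array([0.4918, 0.2834, 0.0683]), [np.float64(3.56510805222797e-05), np.float64(3.565108052222314e-05)])
side slot [309.703  199.4455] 101 (np.int64(300), np.int64(316), np.int64(186), np.int64(214)) ((310.79998779296875, 200.1000213623047), (3.4785056114196777, 30.04163932800293), 18.434947967529297)
[[ 0.5354 -0.1354  0.075 ]] [[ 0.5407 -0.1518  0.061 ]]
[[ 0.5285 -0.067   0.075 ]
 [ 0.5457 -0.2062  0.075 ]
 [ 0.5343 -0.2044  0.075 ]
 [ 0.5178 -0.0656  0.075 ]]
dir [-0.1884  0.9821] 100.85901950431732 LxW [0.0394 0.1394]
top slot [317.2    219.4957] 115 (np.int64(298), np.int64(336), np.int64(217), np.int64(222)) ((317.00408935546875, 219.54510498046875), (2.897143840789795, 38.2966194152832), 84.80557250976562)
[[ 0.5313 -0.1387  0.075 ]] [[ 0.5329 -0.1398  0.061 ]]
[[ 0.5289 -0.07    0.075 ]
 [ 0.5435 -0.205   0.075 ]
 [ 0.5332 -0.2059  0.075 ]
 [ 0.5187 -0.0711  0.075 ]]
dir [-0.1055  0.9944] 96.053997844585 LxW [0.0104 0.1386]
(array([ 0.5339, -0.1383,  0.0727]), [np.float64(0.002388530580604288), np.float64(0.002388530580604053)])
[[ 71  73  79]
 [ 62  71  82]
 [ 56  81 137]
 [ 39  75 153]
 [ 35  69 143]]
[[ 61  77 134]
 [ 38  66 143]
 [ 76  80  86]
 [ 55  60  73]
 [ 37  67 148]
 [ 36  67 148]
 [ 45  64 140]
 [158  37  38]]
```

```bash
python3 - <<'E'
from h import *
D={n:np.load(n+"0.npz") for n in("side","top")}
c={}
for n,poly in(("side",[(316,180),(324,186),(308,222),(298,218),(306,198)]),("top",[(290,216),(345,212),(345,224),(290,226)])):
    g=D[n]['p'].astype(float).mean(2); k=np.zeros(g.shape,np.uint8);cv2.fillPoly(k,[np.array(poly)],1)
    W=np.median(g[(k>0)&(g>140)]); w=np.clip((W-25-g),0,None)*k
    v,u=np.nonzero(w);w=w[v,u];c[n]=np.array([(u*w).sum(),(v*w).sum()])/w.sum()
    for z in(.075,.068,.061):
        P=plane(n,np.c_[u,v],z)[:,:2];m=(P*w[:,None]).sum(0)/w.sum();e=P-m;C=(e*w[:,None]).T@e/w.sum();L,V=np.linalg.eigh(C)
        print(n,z,W,c[n],m,np.degrees(np.arctan2(*(V[:,1]*np.sign(V[1,1]))[::-1])),np.sqrt(12*L))
print(tri(c['side'],c['top']))
# sub-pixel edges in top view: lid edge, front edge. column profiles
g=cv2.cvtColor(D['top']['p'],cv2.COLOR_RGB2GRAY).astype(float)
def edge(cols,r0,r1,sgn,z):
    U=[]
    for u in cols:
        d=sgn*np.diff(g[r0:r1,u]); i=d.argmax(); j=slice(max(0,i-2),i+3); w=np.clip(d[j],0,None); U.append((u,r0+.5+(w*np.arange(*j.indices(len(d)))).sum()/w.sum()))
    U=np.array(U);P=plane('top',U,z);f=np.polyfit(P[:,1],P[:,0],1)
    r=P[:,0]-np.polyval(f,P[:,1]);f=np.polyfit(P[abs(r)<.003,1],P[abs(r)<.003,0],1);return f,np.degrees(np.arctan(f[0])),np.std(r)
print('front',edge(range(268,330),224,238,-1,.075))
print('lid',edge(list(range(268,303))+list(range(332,360)),200,217,1,.095))
s=env.get_state()
from scipy.spatial.transform import Rotation as R
q=s['orientation'];print(R.from_quat(q[[1,2,3,0]]).as_matrix())
E
```

```text
side 0.075 211.33333333333334 [310.5979 200.19  ] [ 0.5318 -0.1338] 96.1928725276367 [0.0154 0.1477]
side 0.068 211.33333333333334 [310.5979 200.19  ] [ 0.5345 -0.142 ] 96.1928725276367 [0.0155 0.1487]
side 0.061 211.33333333333334 [310.5979 200.19  ] [ 0.5371 -0.1502] 96.19287252763668 [0.0157 0.1498]
top 0.075 186.0 [317.0397 219.5187] [ 0.5312 -0.1381] 95.97124715385058 [0.0154 0.1456]
top 0.068 186.0 [317.0397 219.5187] [ 0.532  -0.1387] 95.97124715385058 [0.0155 0.1462]
top 0.061 186.0 [317.0397 219.5187] [ 0.5328 -0.1392] 95.97124715385058 [0.0156 0.1469]
(array([ 0.5325, -0.1383,  0.0705]), [np.float64(0.0008638286395454776), np.float64(0.0008638286395454007)])
front (array([-0.1048,  0.4873]), np.float64(-5.982866792178929), np.float64(0.00023065539151350965))
lid (array([-0.1036,  0.5535]), np.float64(-5.917567498611468), np.float64(0.0003570915520868586))
[[-0.0005  0.4194 -0.9078]
 [ 0.0016 -0.9078 -0.4194]
 [-1.     -0.0017 -0.0002]]
```

```bash
cat >> h.py <<'E'
from scipy.spatial.transform import Rotation as Rot
def go(target,ang=96.0,cmd=None):
    s=env.get_state();q=s['orientation'];R=Rot.from_quat(q[[1,2,3,0]]).as_matrix()
    p=s['tcp_pos']; print('t',s['clock'],'tcp',p,'F',s['wrist_force'],'M',s['ft_torque'],'gap',s['finger_gap'],'q6',s['joint_pos'][5])
    a=np.degrees(np.arctan2(R[1,1],R[0,1])); print('R',R.tolist(),'yang',a)
    print('offset cm',(R.T@(np.array(target)-p))*100,'yaw',-((ang-a+180)%360-180))
E
python3 -c "
from h import *
go([.325,-.254,.231]);go([.492,.283,.17])"
```

```text
t 0.1 tcp [ 0.241  -0.5215  0.2305] F [-0.5387  0.3721  0.4281] M [ 0.0075 -0.0029  0.0219] gap 0.08523641080727896 q6 1.431209468901219
R [[-0.00047624368354360486, 0.41941803743006895, -0.9077930838413912], [0.0016267432377184976, -0.9077916607098843, -0.4194182333328261], [-0.9999985634481643, -0.0016764915447743944, -0.0002499554117798633]] yang -65.20211158406376
offset cm [ -0.0135 -20.7653 -18.8434] yaw -161.20211158406374
t 0.1 tcp [ 0.241  -0.5215  0.2305] F [-0.5387  0.3721  0.4281] M [ 0.0075 -0.0029  0.0219] gap 0.08523641080727896 q6 1.431209468901219
R [[-0.00047624368354360486, 0.41941803743006895, -0.9077930838413912], [0.0016267432377184976, -0.9077916607098843, -0.4194182333328261], [-0.9999985634481643, -0.0016764915447743944, -0.0002499554117798633]] yang -65.20211158406376
offset cm [  6.1659 -62.4992 -56.5248] yaw -161.20211158406374
```

Emit:
{"fn": "servo_tool", "kwargs": {"increments": [{"offset": [0, -2.6, -2.35], "yaw": -6.8}, {"offset": [0, -5.2, -4.7], "yaw": -13.6}, {"offset": [0, -7.8, -7.05], "yaw": -20.4}, {"offset": [0, -10.4, -9.4], "yaw": -27.2}, {"offset": [0, -13, -11.75], "yaw": -34}, {"offset": [0, -15.6, -14.1], "yaw": -40.8}, {"offset": [0, -18.2, -16.45], "yaw": -47.6}, {"offset": [0, -20.8, -18.8], "yaw": -54.4}], "claw": 1, "force": 40}}

```text
clock: 0.9
tcp_pos: [0.3246, -0.2528, 0.231]
orientation: [0.452, 0.544, 0.452, -0.544]
wrist_force: [0.2, 0.4, 0.0]
finger_gap: 0.0857
```

```bash
python3 -c "
from h import *
go([.492,.283,.17])"
```

```text
t 0.9 tcp [ 0.3246 -0.2528  0.231 ] F [0.1537 0.3792 0.0302] M [-0.0195 -0.0695  0.0154] gap 0.08570500359211006 q6 0.8973449267817538
R [[-0.0002691733952054909, 0.9831206233449032, -0.18295837641281204], [0.0003883764573053283, -0.18295826646645588, -0.9831206039420173], [-0.9999998883546992, -0.00033568663692518097, -0.0003325734070328823]] yang -10.54211870464532
offset cm [  6.1162   6.6611 -55.7345] yaw -106.5421187046453
```

Emit:
{"fn": "servo_tool", "kwargs": {"increments": [{"offset": [0, 0.4, -3.5], "yaw": -6.7}, {"offset": [0, 0.8, -7], "yaw": -13.4}, {"offset": [0, 1.2, -10.5], "yaw": -20}, {"offset": [0, 1.6, -14], "yaw": -26.7}, {"offset": [0, 2, -17.5], "yaw": -33.3}, {"offset": [0, 2.5, -21], "yaw": -40}, {"offset": [0, 2.9, -24.5], "yaw": -46.7}, {"offset": [0, 3.3, -28], "yaw": -53.3}]}}

```text
clock: 1.7
tcp_pos: [0.4095, 0.016, 0.2311]
orientation: [0.648, 0.283, 0.648, -0.283]
wrist_force: [1.2, -0.4, -0.2]
finger_gap: 0.0853
```

```bash
python3 -c "
from h import *
go([.492,.283,.17])"
```

```text
t 1.7 tcp [0.4095 0.016  0.2311] F [ 1.2141 -0.4276 -0.1758] M [-0.0329 -0.0125  0.0117] gap 0.08526042335533898 q6 0.6669486654088638
R [[-0.00020875687900412387, 0.7340336148672225, 0.6791131044719455], [-0.00014284787347118577, 0.6791130904515688, -0.7340336436239177], [-0.9999999680075248, -0.0002502444353472133, -3.6914388313435964e-05]] yang 42.774377278876216
offset cm [  6.1043  24.1925 -13.9923] yaw -53.225622721123784
```

Emit:
{"fn": "servo_tool", "kwargs": {"increments": [{"offset": [0.4, 3.5, -2], "yaw": -7.6}, {"offset": [1.2, 7, -4], "yaw": -15.2}, {"offset": [2.2, 10.5, -6], "yaw": -22.8}, {"offset": [3.2, 14, -8], "yaw": -30.4}, {"offset": [4.2, 17.5, -10.1], "yaw": -38}, {"offset": [5.2, 21, -12.1], "yaw": -45.6}, {"offset": [5.8, 23.2, -13.4], "yaw": -50}, {"offset": [6.1, 24.2, -14.0], "yaw": -53.2}]}}

```text
clock: 2.5
tcp_pos: [0.4931, 0.2834, 0.1686]
orientation: [0.706, -0.037, 0.707, 0.037]
wrist_force: [-0.6, -0.2, -0.4]
finger_gap: 0.0859
```

```bash
python3 - <<'E'
from h import *
go([.492,.283,.054])
for n in("side","top"):
    p,d=env.read_camera(n)
    cv2.imwrite(f"pics/{n}1.png",p[:,:,::-1])
    x,y=(180,180) if n=='side' else (150,180)
    cv2.imwrite(f"pics/{n}1z.png",cv2.resize(p[y:y+200,x:x+150] if n=='side' else p[y:y+100,x:x+120],None,fx=3 if n=='side' else 5,fy=3 if n=='side' else 5,interpolation=cv2.INTER_CUBIC)[:,:,::-1])
E
```

```text
t 2.5 tcp [0.4931 0.2834 0.1686] F [-0.5822 -0.1773 -0.3817] M [ 0.0327 -0.1002 -0.0106] gap 0.08585106729285334 q6 0.2756906401867328
R [[-0.001727375228217809, -0.10448997377628663, 0.9945244398983124], [-0.000434571196486197, 0.9945259081731772, 0.10448937324049926], [-0.9999984136600899, -0.0002516993208337287, -0.0017633277505239575]] yang 95.9977827624543
offset cm [11.4635 -0.0245 -0.0908] yaw -0.0022172375456932514
```

View pics/side1z.png

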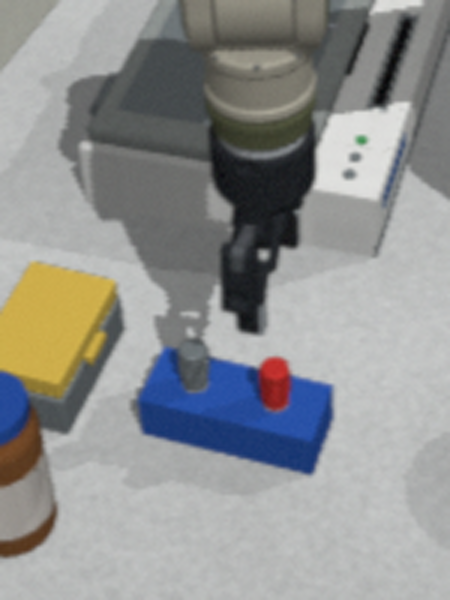

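Emit:
{"fn": "servo_tool", "kwargs": {"increments": [{"offset": [1, 0, -0.1], "yaw": 0}, {"offset": [3, 0, -0.1], "yaw": 0}, {"offset": [5, 0, -0.1], "yaw": 0}, {"offset": [7, 0, -0.1], "yaw": 0}, {"offset": [9, 0, -0.1], "yaw": 0}, {"offset": [10.5, 0, -0.1], "yaw": 0}, {"offset": [11.4, 0, -0.1], "yaw": 0}, {"offset": [11.4, 0, -0.1], "yaw": 0}]}}

```text
clock: 3.4
tcp_pos: [0.4911, 0.2798, 0.055]
orientation: [0.705, -0.035, 0.707, 0.034]
wrist_force: [0.7, -0.5, -0.1]
finger_gap: 0.0853
```

Emit:
{"fn": "servo_tool", "kwargs": {"increments": [{"offset": [0, 0, 0], "yaw": 0}, {"offset": [0, 0, 0], "yaw": 0}, {"offset": [0, 0, 0], "yaw": 0}, {"offset": [0, 0, 0], "yaw": 0}, {"offset": [0, 0, 0], "yaw": 0}, {"offset": [0, 0, 0], "yaw": 0}, {"offset": [0, 0, 0], "yaw": 0}, {"offset": [0, 0, 0], "yaw": 0}], "claw": 0.15, "force": 30}}

```text
clock: 4.2
tcp_pos: [0.4928, 0.2818, 0.057]
orientation: [0.707, -0.035, 0.706, 0.036]
wrist_force: [-1.1, 2.5, 5.5]
finger_gap: 0.0229
```

```bash
python3 - <<'E'
from h import *
go([.492,.283,.15])
E
```

```text
t 4.2 tcp [0.4928 0.2818 0.057 ] F [-1.1284  2.5033  5.5046] M [ 0.6726  0.2448 -0.0255] gap 0.022873756913972372 q6 0.2777934969816609
R [[0.0011474693415295945, -0.09970139154846683, 0.9950167414859961], [0.0013338851377153252, 0.9950166639575859, 0.09969984552222737], [-0.9999984520310767, 0.0012128355271541075, 0.0012747413205984048]] yang 95.72197976280329
offset cm [-9.3036  0.1369 -0.0542] yaw -0.2780202371966993
```

Emit:
{"fn": "servo_tool", "kwargs": {"increments": [{"offset": [-0.5, 0, 0], "yaw": 0}, {"offset": [-1.5, 0, 0], "yaw": 0}, {"offset": [-3, 0, 0], "yaw": 0}, {"offset": [-5, 0, 0], "yaw": 0}, {"offset": [-7, 0, 0], "yaw": 0}, {"offset": [-9, 0, 0], "yaw": 0}, {"offset": [-10.5, 0, 0], "yaw": 0}, {"offset": [-11, 0, 0], "yaw": 0}], "claw": 0, "force": 40}}

```text
clock: 5.0
tcp_pos: [0.4929, 0.2807, 0.1676]
orientation: [0.707, -0.035, 0.706, 0.035]
wrist_force: [-0.1, -0.0, -1.0]
finger_gap: 0.0228
```

```bash
python3 - <<'E'
from h import *
go([.5265,-.0855,.165])
for i in range(2):
  for n in("side","top"):
    p,d=env.read_camera(n); s=env.get_state();print(s['tcp_pos'],s['wrist_force'])
    cv2.imwrite(f"pics/{n}2.png",p[:,:,::-1]);np.savez(n+"2.npz",p=p,d=d)
  
p=np.load("side2.npz")['p'];cv2.imwrite("pics/s2z.png",cv2.resize(p[210:340,200:320],None,fx=4.5,fy=4.5,interpolation=cv2.INTER_CUBIC)[:,:,::-1])
E
```

```text
t 5.0 tcp [0.4929 0.2807 0.1676] F [-0.054  -0.0028 -0.9615] M [-0.0421 -0.0767 -0.0104] gap 0.022796332598522717 q6 0.27777509134280254
R [[0.0015732520984053089, -0.09892684553048067, 0.9950934650128215], [-0.0008408428211838653, 0.9950942138623946, 0.09892824935746579], [-0.9999984089293267, -0.0009923562723562068, 0.0014823521321833955]] yang 95.67737963581621
offset cm [  0.2961 -36.7691  -0.2745] yaw -0.32262036418379125
[0.4929 0.2807 0.1675] [ 0.1621 -0.76   -1.442 ]
[0.4925 0.2807 0.1665] [ 0.6103  0.7483 -1.4707]
[0.4921 0.2806 0.1657] [-0.9505 -0.1788 -0.4078]
[0.4918 0.2806 0.1652] [-0.2516  0.0374 -1.708 ]
```

View pics/s2z.png

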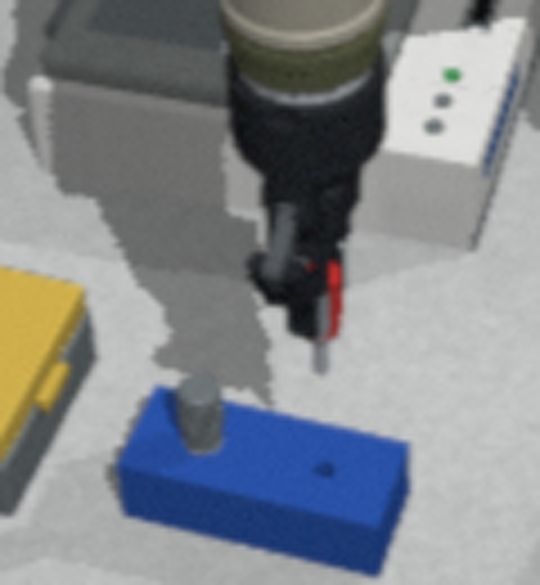

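```bash
python3 - <<'E'
from h import *
s=env.get_state();t=s['tcp_pos'];print(t)
for dz in(-.043,-.046):print(dz,proj('side',t+[0,0,dz]))
p=np.load("side2.npz")['p'];c,a,bb=blob(redmask(p),(255,255,290,300));print(c,a,bb)
g=p.astype(int)[280:300,264:280].sum(2)//3;print(g)
t2=np.load("top2.npz")['p'];print(blob(redmask(t2),(185,210,215,245)) if redmask(t2)[210:245,185:215].any() else None)
E
```

```text
[0.4918 0.2806 0.1652]
-0.043 [[270.8832 291.708 ]]
-0.046 [[270.9215 292.5435]]
[274.0625 273.9062] 32 (np.int64(273), np.int64(275), np.int64(268), np.int64(283))
[[ 55  21  24  19  25  30  65  94 102  89  81 126 170 185 187 188]
 [ 58  27  23  26  24  32  59  94 105  91  79 124 173 188 190 190]
 [ 64  33  30  26  27  33  61  95 104  91  81 130 174 190 195 192]
 [ 95  51  36  34  31  30  56  93 102  88  89 148 182 193 194 195]
 [152 111  82  59  35  38  63  95 100  93 111 155 184 190 193 193]
 [181 176 168 143 100  75  85 106 110 130 156 175 184 189 195 196]
 [187 187 188 184 170 131  99 104 128 165 184 187 186 189 195 198]
 [189 192 193 193 187 152 116 123 141 172 188 191 188 187 192 195]
 [190 192 193 193 189 155 122 127 143 175 190 193 192 191 191 191]
 [191 187 189 189 188 154 124 125 140 174 191 194 191 189 190 192]
 [192 189 187 190 185 151 123 126 139 172 189 192 191 189 189 191]
 [196 192 192 192 185 156 127 126 139 173 189 190 191 194 193 192]
 [195 198 198 195 191 165 139 132 151 181 190 189 193 196 196 195]
 [194 195 192 193 189 186 175 162 175 190 194 193 194 193 194 190]
 [192 189 188 185 184 187 190 187 191 193 194 195 192 193 190 189]
 [191 191 189 187 185 188 190 192 192 194 192 193 195 193 190 191]
 [194 193 191 190 189 189 190 191 193 194 194 194 194 194 192 190]
 [192 193 191 189 188 189 189 192 189 187 192 193 193 193 195 194]
 [193 190 187 191 191 189 189 188 186 190 192 193 194 194 194 193]
 [192 187 188 191 194 194 193 188 188 189 191 192 194 193 191 192]]
None
```

```bash
python3 -c "
from h import *
go([.5263,-.0853,.16])"
```

```text
t 5.2 tcp [0.4918 0.2806 0.1652] F [-0.2516  0.0374 -1.708 ] M [ 0.043   0.0047 -0.0285] gap 0.02323064870098201 q6 0.27782943901326557
R [[-0.0015763126733590593, -0.09905468841069291, 0.9950807424235565], [-0.001150198359096119, 0.9950815000620219, 0.09905294179402746], [-0.9999980961392329, -0.000988401829620296, -0.0016824921196437193]] yang 95.68474062932324
offset cm [  0.5577 -36.7535  -0.1867] yaw -0.31525937067675613
```

Emit:
{"fn": "servo_tool", "kwargs": {"increments": [{"offset": [0, -1, 0], "yaw": 0}, {"offset": [0, -3.5, 0], "yaw": 0}, {"offset": [0, -7, -0.1], "yaw": 0}, {"offset": [0, -11, -0.1], "yaw": 0}, {"offset": [0, -15, -0.1], "yaw": 0}, {"offset": [0, -19, -0.1], "yaw": 0}, {"offset": [0, -23, -0.2], "yaw": 0}, {"offset": [0, -27, -0.2], "yaw": 0}]}}

```text
clock: 6.0
tcp_pos: [0.5162, 0.0101, 0.1655]
orientation: [0.706, -0.035, 0.707, 0.035]
wrist_force: [0.3, 0.4, -1.8]
finger_gap: 0.0225
```

Emit:
{"fn": "servo_tool", "kwargs": {"increments": [{"offset": [0, -3.5, 0], "yaw": 0}, {"offset": [0.2, -6.5, 0], "yaw": 0}, {"offset": [0.5, -8.8, 0], "yaw": 0}, {"offset": [0.5, -9.7, 0], "yaw": 0}, {"offset": [0.5, -9.7, 0], "yaw": 0}, {"offset": [0.5, -9.7, 0], "yaw": 0}, {"offset": [0.5, -9.7, 0], "yaw": 0}, {"offset": [0.5, -9.7, 0], "yaw": 0}]}}

```text
clock: 6.8
tcp_pos: [0.5267, -0.0832, 0.1614]
orientation: [0.706, -0.036, 0.706, 0.036]
wrist_force: [0.3, -1.2, -0.9]
finger_gap: 0.0226
```

```bash
python3 - <<'E'
from h import *
go([.5263,-.0853,.13])
for n in("side","top"):
    p,d=env.read_camera(n)
    cv2.imwrite(f"pics/{n}3.png",p[:,:,::-1]);np.savez(n+"3.npz",p=p,d=d)
p=np.load("side3.npz")['p'];cv2.imwrite("pics/s3z.png",cv2.resize(p[110:230,250:350],None,fx=5,fy=5,interpolation=cv2.INTER_CUBIC)[:,:,::-1])
s=env.get_state();t=s['tcp_pos'];print(t,proj('side',t+[0,0,-.046]))
E
```

```text
t 6.8 tcp [ 0.5267 -0.0832  0.1614] F [ 0.2711 -1.1526 -0.8737] M [ 0.0109  0.0484 -0.0242] gap 0.022602719922989418 q6 -0.4084052199718437
R [[8.20407130048828e-05, -0.10091952786673823, 0.9948945884687866], [-9.78174027101153e-06, 0.9948945916883596, 0.10091952899994243], [-0.9999999965868197, -1.8011310576715456e-05, 8.063469305696902e-05]] yang 95.7921234285774
offset cm [ 3.1422 -0.2016 -0.0639] yaw -0.2078765714226165
[ 0.5268 -0.0834  0.1615] [[306.985  199.8276]]
```

View pics/s3z.png

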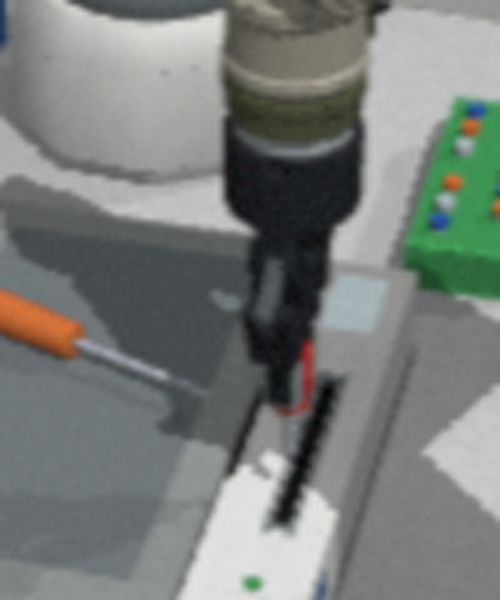

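View pics/top3.png

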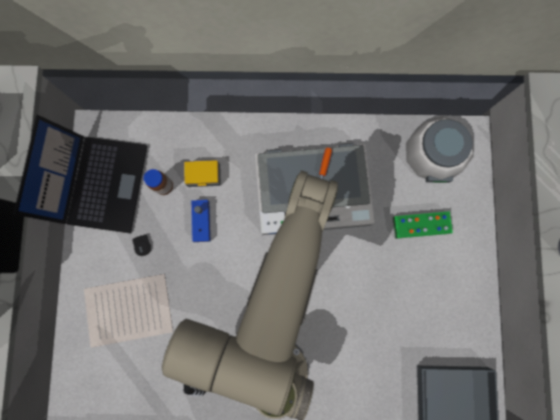

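Emit:
{"fn": "servo_tool", "kwargs": {"increments": [{"offset": [0.5, 0, 0], "yaw": 0}, {"offset": [1.2, 0, 0], "yaw": 0}, {"offset": [2, 0, 0], "yaw": 0}, {"offset": [2.7, 0, 0], "yaw": 0}, {"offset": [3.2, 0, 0], "yaw": 0}, {"offset": [3.3, 0, 0], "yaw": 0}, {"offset": [3.3, 0, 0], "yaw": 0}, {"offset": [3.3, 0, 0], "yaw": 0}]}}

```text
clock: 7.7
tcp_pos: [0.527, -0.0844, 0.1285]
orientation: [0.706, -0.035, 0.706, 0.035]
wrist_force: [0.1, 0.1, -1.7]
finger_gap: 0.0227
```

```bash
python3 - <<'E'
from h import *
go([.5263,-.0853,.13])
for n in("side",):
    p,d=env.read_camera(n)
    np.savez(n+"4.npz",p=p,d=d)
cv2.imwrite("pics/s4z.png",cv2.resize(p[170:230,280:350],None,fx=9,fy=9,interpolation=cv2.INTER_CUBIC)[:,:,::-1])
s=env.get_state();t=s['tcp_pos'];print(t,[proj('side',t+[0,0,z])[0] for z in(-.046,-.036,-.02)])
print('rows 192..220, cols 296..322')
print((p.astype(int)[194:220,298:320].sum(2)//3))
p=np.load("side0.npz")['p'];print((p.astype(int)[194:220,298:320].sum(2)//3))
E
```

```text
t 7.7 tcp [ 0.527  -0.0844  0.1285] F [ 0.1147  0.0994 -1.6985] M [ 0.0419  0.0371 -0.0101] gap 0.022714812692464562 q6 -0.4085983698819551
R [[0.00036831448242946596, -0.09924386910428937, 0.9950630727695872], [-0.00019625885119841507, 0.9950631139249771, 0.09924394585258747], [-0.9999999129134488, -0.00023184291808266144, 0.00034701866805098014]] yang 95.69563092640172
offset cm [-0.1489 -0.0854 -0.076 ] yaw -0.3043690735982807
[ 0.5271 -0.0844  0.1286] [array([306.844 , 208.3123]), array([306.8956, 205.6895]), array([306.9792, 201.4457])]
rows 192..220, cols 296..322
[[ 74  45  54 109 104  54  25  20  24  38  73 100  98  79  55  24  38  75
  109 131 141 142]
 [ 60  42  84 123 105  58  22  21  21  37  77 101  99  82  55  26  37  78
  121 138 142 143]
 [ 49  56 110 135 106  54  24  24  28  41  86  98  90  68  43  28  59  89
  124 140 142 141]
 [ 40  85 125 138 106  58  28  27  26  38  88 100  86  56  33  45  79 109
  132 140 141 139]
 [ 46 107 137 138 108  61  34  30  27  38  90 103  87  53  32  65  92 123
  139 141 142 141]
 [ 56 113 138 140 123  91  60  47  38  49  89 104  89  54 
[... 3614 characters left out ...]
0 106 183 213 217 220 219 220
  215 183 155 146]
 [221 219 219 216 194 152 100  45  27  37  89 133 190 216 220 220 221 220
  208 176 150 145]
 [219 221 220 218 183 145 107  70  59  72 117 169 206 219 218 221 220 218
  195 163 148 146]
 [220 221 221 211 174 139 137 138 125 115 138 189 217 218 219 218 220 218
  187 156 148 144]
 [219 219 218 212 187 177 195 201 179 156 155 195 219 219 219 208 212 208
  178 152 145 143]
 [219 218 221 218 213 212 211 213 198 190 192 207 220 220 220 217 217 193
  162 151 147 139]
 [219 219 221 219 217 215 215 214 214 214 215 217 219 221 219 219 217 185
  155 149 145 129]
 [221 220 219 219 217 217 216 216 216 218 219 220 220 219 215 215 210 176
  151 149 143 123]]
```

View pics/s4z.png

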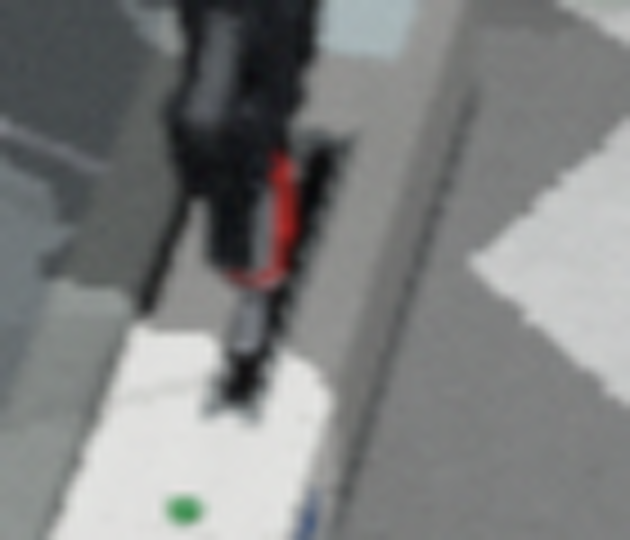

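Emit:
{"fn": "servo_tool", "kwargs": {"increments": [{"offset": [0.4, 0, 0], "yaw": 0}, {"offset": [0.8, 0, 0], "yaw": 0}, {"offset": [1.1, 0, 0], "yaw": 0}, {"offset": [1.3, 0, 0], "yaw": 0}, {"offset": [1.4, 0, 0], "yaw": 0}, {"offset": [1.5, 0, 0], "yaw": 0}, {"offset": [1.5, 0, 0], "yaw": 0}, {"offset": [1.5, 0, 0], "yaw": 0}]}}

```text
clock: 8.55
tcp_pos: [0.5268, -0.0843, 0.1134]
orientation: [0.706, -0.035, 0.706, 0.035]
wrist_force: [0.1, -0.1, -0.8]
finger_gap: 0.0229
```

```bash
python3 - <<'E'
from h import *
go([.5263,-.0853,.13])
E
```

```text
t 8.55 tcp [ 0.5268 -0.0843  0.1134] F [ 0.0783 -0.0761 -0.8481] M [ 0.0352 -0.0026  0.0004] gap 0.022931139056085598 q6 -0.4085860564828349
R [[0.00012701175996937542, -0.09928415349992806, 0.9950591141896121], [-0.00011352575654550306, 0.9950591143719543, 0.09928416800882468], [-0.9999999854899575, -0.00012557509566177294, 0.00011511290075089109]] yang 95.69795039985668
offset cm [-1.6629 -0.0944 -0.063 ] yaw -0.3020496001433344
```

Emit:
{"fn": "servo_tool", "kwargs": {"increments": [{"offset": [0.2, 0, 0], "yaw": 0}, {"offset": [0.4, 0, 0], "yaw": 0}, {"offset": [0.6, 0, 0], "yaw": 0}, {"offset": [0.8, 0, 0], "yaw": 0}, {"offset": [0.9, 0, 0], "yaw": 0}, {"offset": [0.9, 0, 0], "yaw": 0}, {"offset": [0.9, 0, 0], "yaw": 0}, {"offset": [0.9, 0, 0], "yaw": 0}]}}

```text
clock: 9.35
tcp_pos: [0.5269, -0.0843, 0.1045]
orientation: [0.706, -0.035, 0.706, 0.035]
wrist_force: [-0.3, -0.1, 1.6]
finger_gap: 0.0231
```

```bash
python3 - <<'E'
from h import *
go([.5263,-.0853,.13])
p,d=env.read_camera("side")
print(env.get_state()['wrist_force'])
cv2.imwrite("pics/s5z.png",cv2.resize(p[170:230,280:350],None,fx=9,fy=9,interpolation=cv2.INTER_CUBIC)[:,:,::-1])
E
```

```text
t 9.35 tcp [ 0.5269 -0.0843  0.1045] F [-0.3358 -0.1249  1.5647] M [0.0704 0.095  0.0284] gap 0.0231178275534063 q6 -0.4085533181265484
R [[0.00027068014704656473, -0.09924400835106595, 0.9950630902302987], [-0.00012481899956821169, 0.9950631155788187, 0.09924404483288729], [-0.9999999555762368, -0.00015106617207866213, 0.00025695629260991115]] yang 95.69563885586273
offset cm [-2.5529 -0.0945 -0.0642] yaw -0.30436114413726045
[-0.2809  0.3342  2.003 ]
```

View pics/s5z.png

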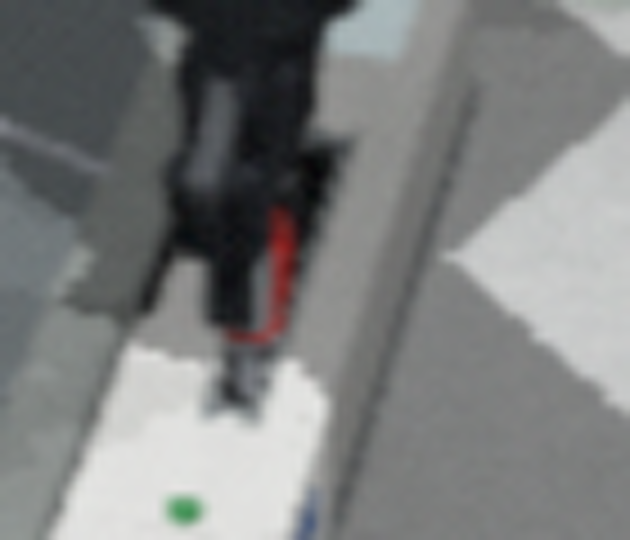

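Emit:
{"fn": "servo_tool", "kwargs": {"increments": [{"offset": [0.05, 0, 0], "yaw": 0}, {"offset": [0.1, -0.1, 0], "yaw": 0}, {"offset": [0.15, -0.25, 0], "yaw": 0}, {"offset": [0.15, -0.4, 0], "yaw": 0}, {"offset": [0.15, -0.55, 0], "yaw": 0}, {"offset": [0.15, -0.7, 0], "yaw": 0}, {"offset": [0.15, -0.85, 0], "yaw": 0}, {"offset": [0.15, -1.0, 0], "yaw": 0}]}}

```text
clock: 10.2
tcp_pos: [0.5278, -0.0944, 0.1028]
orientation: [0.706, -0.035, 0.706, 0.035]
wrist_force: [0.2, 0.9, 1.3]
finger_gap: 0.023
```

Emit:
{"fn": "servo_tool", "kwargs": {"increments": [{"offset": [0, -0.1, 0], "yaw": 0}, {"offset": [0, -0.2, 0], "yaw": 0}, {"offset": [0, -0.3, 0], "yaw": 0}, {"offset": [0, -0.4, 0], "yaw": 0}, {"offset": [0, -0.5, 0], "yaw": 0}, {"offset": [0, -0.6, 0], "yaw": 0}, {"offset": [0, -0.7, 0], "yaw": 0}, {"offset": [0, -0.7, 0], "yaw": 0}]}}

```text
clock: 11.0
tcp_pos: [0.5285, -0.1015, 0.1028]
orientation: [0.706, -0.035, 0.706, 0.035]
wrist_force: [0.4, 1.6, 1.9]
finger_gap: 0.0227
```

```bash
cat > st.py <<'E'
from h import *
s=env.get_state();t=s['tcp_pos'];c=np.array([.5318,-.138]);u=np.array([-.1045,.9945]);e=t[:2]-c
print('t',s['clock'],'slot y mm',1e3*e@u,'x mm',1e3*(e[0]*.9945+e[1]*.1045),'z',t[2],'F',s['wrist_force'],'M',s['ft_torque'])
E
python3 st.py
```

```text
t 11.0 slot y mm 36.6558265772311 x mm 0.5640237192612082 z 0.1028040265561597 F [0.355  1.5867 1.8506] M [ 0.2007  0.0702 -0.0185]
```

Emit:
{"fn": "servo_tool", "kwargs": {"increments": [{"offset": [0, -0.08, 0], "yaw": 0}, {"offset": [0, -0.16, 0], "yaw": 0}, {"offset": [0, -0.24, 0], "yaw": 0}, {"offset": [0, -0.32, 0], "yaw": 0}, {"offset": [0, -0.4, 0], "yaw": 0}, {"offset": [0, -0.48, 0], "yaw": 0}, {"offset": [0, -0.5, 0], "yaw": 0}, {"offset": [0, -0.5, 0], "yaw": 0}]}}

```text
clock: 11.8
tcp_pos: [0.529, -0.1063, 0.1028]
orientation: [0.706, -0.035, 0.706, 0.035]
wrist_force: [-0.5, 1.7, 1.9]
finger_gap: 0.0228
```

```bash
python3 st.py
```

```text
t 11.8 slot y mm 31.850238136139225 x mm 0.5209675764230909 z 0.10279132035152516 F [-0.5026  1.6555  1.9169] M [ 0.334   0.0804 -0.025 ]
```

Emit:
{"fn": "servo_tool", "kwargs": {"increments": [{"offset": [0, -0.08, 0], "yaw": 0}, {"offset": [0, -0.16, 0], "yaw": 0}, {"offset": [0, -0.24, 0], "yaw": 0}, {"offset": [0, -0.32, 0], "yaw": 0}, {"offset": [0, -0.4, 0], "yaw": 0}, {"offset": [0, -0.48, 0], "yaw": 0}, {"offset": [0, -0.5, 0], "yaw": 0}, {"offset": [0, -0.5, 0], "yaw": 0}]}}

```text
clock: 12.6
tcp_pos: [0.5295, -0.1112, 0.1028]
orientation: [0.706, -0.035, 0.706, 0.035]
wrist_force: [0.8, 2.1, 2.4]
finger_gap: 0.0229
```

```bash
python3 st.py
```

```text
t 12.6 slot y mm 26.853426713537818 x mm 0.4773557749057078 z 0.10280873467031916 F [0.7692 2.1059 2.3986] M [ 0.4338  0.0596 -0.041 ]
```

```bash
python3 - <<'E'
from h import *
p,d=env.read_camera("side")
s=env.get_state();print(s['wrist_force'],s['ft_torque'],proj('side',s['tcp_pos']+[0,0,-.03]))
cv2.imwrite("pics/s6z.png",cv2.resize(p[170:230,280:350],None,fx=9,fy=9,interpolation=cv2.INTER_CUBIC)[:,:,::-1])
E
```

```text
[0.2794 1.4351 1.8725] [ 0.3549  0.0433 -0.017 ] [[308.9575 205.2322]]
```

View pics/s6z.png

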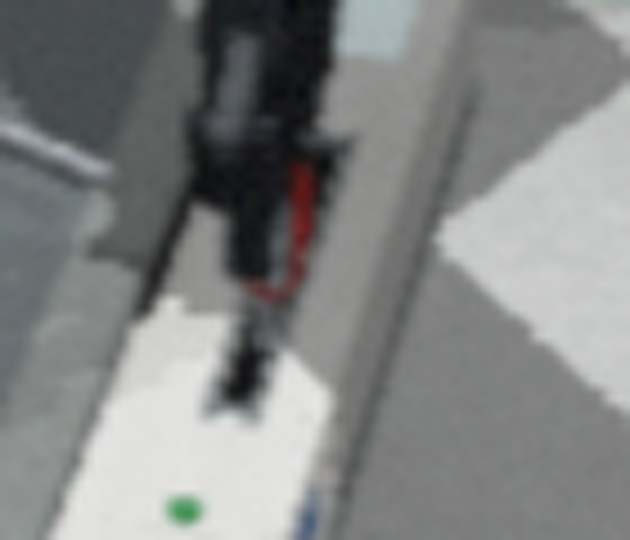

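Emit:
{"fn": "servo_tool", "kwargs": {"increments": [{"offset": [0, -0.08, 0], "yaw": 0}, {"offset": [0, -0.16, 0], "yaw": 0}, {"offset": [0, -0.24, 0], "yaw": 0}, {"offset": [0, -0.32, 0], "yaw": 0}, {"offset": [0, -0.4, 0], "yaw": 0}, {"offset": [0, -0.48, 0], "yaw": 0}, {"offset": [0, -0.5, 0], "yaw": 0}, {"offset": [0, -0.5, 0], "yaw": 0}]}}

```text
clock: 13.45
tcp_pos: [0.53, -0.1163, 0.1028]
orientation: [0.706, -0.035, 0.706, 0.035]
wrist_force: [-0.1, 1.5, 3.1]
finger_gap: 0.0232
```

```bash
python3 st.py
```

```text
t 13.45 slot y mm 21.794784674568422 x mm 0.46292128655842674 z 0.10281334989581792 F [-0.0873  1.4805  3.1227] M [0.3378 0.0383 0.0434]
```

Emit:
{"fn": "servo_tool", "kwargs": {"increments": [{"offset": [0, -0.08, 0], "yaw": 0}, {"offset": [0, -0.16, 0], "yaw": 0}, {"offset": [0, -0.24, 0], "yaw": 0}, {"offset": [0, -0.32, 0], "yaw": 0}, {"offset": [0, -0.4, 0], "yaw": 0}, {"offset": [0, -0.48, 0], "yaw": 0}, {"offset": [0, -0.5, 0], "yaw": 0}, {"offset": [0, -0.5, 0], "yaw": 0}]}}

```text
clock: 14.25
tcp_pos: [0.5305, -0.1212, 0.1028]
orientation: [0.706, -0.035, 0.706, 0.035]
wrist_force: [0.5, 0.8, 2.4]
finger_gap: 0.023
```

```bash
python3 st.py
```

```text
t 14.25 slot y mm 16.827902639814077 x mm 0.43590634733238814 z 0.10280398281721688 F [0.4838 0.8348 2.4123] M [0.4021 0.0046 0.0032]
```

Emit:
{"fn": "servo_tool", "kwargs": {"increments": [{"offset": [0, -0.08, 0], "yaw": 0}, {"offset": [0, -0.16, 0], "yaw": 0}, {"offset": [0, -0.24, 0], "yaw": 0}, {"offset": [0, -0.32, 0], "yaw": 0}, {"offset": [0, -0.4, 0], "yaw": 0}, {"offset": [0, -0.48, 0], "yaw": 0}, {"offset": [0, -0.5, 0], "yaw": 0}, {"offset": [0, -0.5, 0], "yaw": 0}]}}

```text
clock: 15.05
tcp_pos: [0.531, -0.1262, 0.1028]
orientation: [0.706, -0.035, 0.706, 0.035]
wrist_force: [-0.4, 2.5, 1.8]
finger_gap: 0.0228
```

```bash
python3 st.py
```

```text
t 15.05 slot y mm 11.864530510952685 x mm 0.4160522509955747 z 0.10279962090734847 F [-0.4303  2.4597  1.8436] M [0.4289 0.0659 0.0134]
```

Emit:
{"fn": "servo_tool", "kwargs": {"increments": [{"offset": [0, -0.08, 0], "yaw": 0}, {"offset": [0, -0.16, 0], "yaw": 0}, {"offset": [0, -0.24, 0], "yaw": 0}, {"offset": [0, -0.32, 0], "yaw": 0}, {"offset": [0, -0.4, 0], "yaw": 0}, {"offset": [0, -0.48, 0], "yaw": 0}, {"offset": [0, -0.5, 0], "yaw": 0}, {"offset": [0, -0.5, 0], "yaw": 0}]}}

```text
clock: 15.85
tcp_pos: [0.5315, -0.1312, 0.1028]
orientation: [0.706, -0.035, 0.706, 0.035]
wrist_force: [0.0, 0.7, 2.3]
finger_gap: 0.0227
```

```bash
python3 st.py
```

```text
t 15.85 slot y mm 6.796003682019843 x mm 0.42241173150153283 z 0.10281322717973412 F [0.0106 0.6853 2.2937] M [ 0.3247  0.0124 -0.0244]
```

Emit:
{"fn": "servo_tool", "kwargs": {"increments": [{"offset": [0, -0.08, 0], "yaw": 0}, {"offset": [0, -0.16, 0], "yaw": 0}, {"offset": [0, -0.24, 0], "yaw": 0}, {"offset": [0, -0.32, 0], "yaw": 0}, {"offset": [0, -0.4, 0], "yaw": 0}, {"offset": [0, -0.48, 0], "yaw": 0}, {"offset": [0, -0.5, 0], "yaw": 0}, {"offset": [0, -0.5, 0], "yaw": 0}]}}

```text
clock: 16.65
tcp_pos: [0.532, -0.1362, 0.1028]
orientation: [0.706, -0.035, 0.706, 0.035]
wrist_force: [1.1, 1.5, 1.5]
finger_gap: 0.0227
```

```bash
python3 st.py
```

```text
t 16.65 slot y mm 1.8233894648317783 x mm 0.34606158868251197 z 0.10279956164639381 F [1.1363 1.505  1.4911] M [ 0.3319  0.0068 -0.043 ]
```

Emit:
{"fn": "servo_tool", "kwargs": {"increments": [{"offset": [0, -0.08, 0], "yaw": 0}, {"offset": [0, -0.16, 0], "yaw": 0}, {"offset": [0, -0.24, 0], "yaw": 0}, {"offset": [0, -0.32, 0], "yaw": 0}, {"offset": [0, -0.4, 0], "yaw": 0}, {"offset": [0, -0.48, 0], "yaw": 0}, {"offset": [0, -0.5, 0], "yaw": 0}, {"offset": [0, -0.5, 0], "yaw": 0}]}}

```text
clock: 17.45
tcp_pos: [0.5324, -0.1411, 0.1028]
orientation: [0.706, -0.035, 0.706, 0.035]
wrist_force: [0.5, 1.5, 1.6]
finger_gap: 0.0225
```

```bash
python3 st.py
```

```text
t 17.45 slot y mm -3.1628003110353657 x mm 0.30839465109173836 z 0.10277079472622337 F [0.4827 1.4775 1.6476] M [ 0.3569  0.0258 -0.0672]
```

Emit:
{"fn": "servo_tool", "kwargs": {"increments": [{"offset": [0, -0.08, 0], "yaw": 0}, {"offset": [0, -0.16, 0], "yaw": 0}, {"offset": [0, -0.24, 0], "yaw": 0}, {"offset": [0, -0.32, 0], "yaw": 0}, {"offset": [0, -0.4, 0], "yaw": 0}, {"offset": [0, -0.48, 0], "yaw": 0}, {"offset": [0, -0.5, 0], "yaw": 0}, {"offset": [0, -0.5, 0], "yaw": 0}]}}

```text
clock: 18.25
tcp_pos: [0.533, -0.1462, 0.1028]
orientation: [0.706, -0.035, 0.706, 0.035]
wrist_force: [0.2, 1.0, 2.4]
finger_gap: 0.023
```

```bash
python3 st.py
```

```text
t 18.25 slot y mm -8.235668390944783 x mm 0.36159273383773133 z 0.10283734676931765 F [0.222  0.978  2.4154] M [ 0.3279  0.0699 -0.0074]
```

Emit:
{"fn": "servo_tool", "kwargs": {"increments": [{"offset": [0, -0.08, 0], "yaw": 0}, {"offset": [0, -0.16, 0], "yaw": 0}, {"offset": [0, -0.24, 0], "yaw": 0}, {"offset": [0, -0.32, 0], "yaw": 0}, {"offset": [0, -0.4, 0], "yaw": 0}, {"offset": [0, -0.48, 0], "yaw": 0}, {"offset": [0, -0.5, 0], "yaw": 0}, {"offset": [0, -0.5, 0], "yaw": 0}]}}

```text
clock: 19.05
tcp_pos: [0.5332, -0.1509, 0.1025]
orientation: [0.706, -0.035, 0.706, 0.035]
wrist_force: [0.5, -0.7, -0.9]
finger_gap: 0.0227
```

```bash
python3 st.py
```

```text
t 19.05 slot y mm -13.018799913073043 x mm 0.06300938662807108 z 0.10253379386430649 F [ 0.4902 -0.6707 -0.9419] M [-0.1349 -0.0529  0.0081]
```

Emit:
{"fn": "servo_tool", "kwargs": {"increments": [{"offset": [0.1, 0, 0], "yaw": 0}, {"offset": [0.25, 0, 0], "yaw": 0}, {"offset": [0.4, 0, 0], "yaw": 0}, {"offset": [0.55, 0, 0], "yaw": 0}, {"offset": [0.7, 0, 0], "yaw": 0}, {"offset": [0.8, 0, 0], "yaw": 0}, {"offset": [0.8, 0, 0], "yaw": 0}, {"offset": [0.8, 0, 0], "yaw": 0}]}}

```text
clock: 19.85
tcp_pos: [0.5334, -0.151, 0.0947]
orientation: [0.706, -0.035, 0.706, 0.035]
wrist_force: [-0.4, -0.9, -0.6]
finger_gap: 0.0226
```

```bash
python3 st.py
```

```text
t 19.85 slot y mm -13.062519015711937 x mm 0.19123788393807392 z 0.09467211240055716 F [-0.4074 -0.8588 -0.6414] M [-0.2425 -0.0359  0.0159]
```

Emit:
{"fn": "servo_tool", "kwargs": {"increments": [{"offset": [0.1, 0, 0], "yaw": 0}, {"offset": [0.2, 0, 0], "yaw": 0}, {"offset": [0.3, 0, 0], "yaw": 0}, {"offset": [0.4, 0, 0], "yaw": 0}, {"offset": [0.5, 0, 0], "yaw": 0}, {"offset": [0.6, 0, 0], "yaw": 0}, {"offset": [0.65, 0, 0], "yaw": 0}, {"offset": [0.65, 0, 0], "yaw": 0}]}}

```text
clock: 20.65
tcp_pos: [0.5334, -0.151, 0.0882]
orientation: [0.706, -0.035, 0.706, 0.035]
wrist_force: [1.2, -1.2, -0.9]
finger_gap: 0.0225
```

```bash
python3 st.py
```

```text
t 20.65 slot y mm -13.073124871330808 x mm 0.2532833740319005 z 0.08820095213312429 F [ 1.1683 -1.22   -0.9308] M [-0.203  -0.0766 -0.0525]
```

Emit:
{"fn": "servo_tool", "kwargs": {"increments": [{"offset": [0.05, 0, 0], "yaw": 0}, {"offset": [0.1, 0, 0], "yaw": 0}, {"offset": [0.15, 0, 0], "yaw": 0}, {"offset": [0.2, 0, 0], "yaw": 0}, {"offset": [0.2, 0, 0], "yaw": 0}, {"offset": [0.2, 0, 0], "yaw": 0}, {"offset": [0.2, 0, 0], "yaw": 0}, {"offset": [0.2, 0, 0], "yaw": 0}]}}

```text
clock: 21.45
tcp_pos: [0.5336, -0.151, 0.0869]
orientation: [0.706, -0.035, 0.706, 0.035]
wrist_force: [-1.6, -0.3, 5.2]
finger_gap: 0.0225
```

```bash
python3 st.py
```

```text
t 21.45 slot y mm -13.090749829694703 x mm 0.400243617333187 z 0.08694606606020586 F [-1.5859 -0.3205  5.2153] M [-0.0492  0.3893  0.0381]
```

Emit:
{"fn": "servo_tool", "kwargs": {"increments": [{"offset": [0, 0, 0], "yaw": 0}, {"offset": [0, 0, 0], "yaw": 0}, {"offset": [0, 0, 0], "yaw": 0}, {"offset": [0, 0, 0], "yaw": 0}, {"offset": [0, 0, 0], "yaw": 0}, {"offset": [0, 0, 0], "yaw": 0}, {"offset": [0, 0, 0], "yaw": 0}, {"offset": [0, 0, 0], "yaw": 0}], "claw": 1}}

```text
clock: 22.25
tcp_pos: [0.5335, -0.151, 0.0863]
orientation: [0.706, -0.035, 0.706, 0.035]
wrist_force: [0.1, 0.1, -0.9]
finger_gap: 0.0852
```

```bash
python3 st.py
```

```text
t 22.25 slot y mm -13.078074622575945 x mm 0.29443118855872763 z 0.08630813256863415 F [ 0.13    0.145  -0.9471] M [0.044  0.0421 0.0039]
```

Emit:
{"fn": "servo_tool", "kwargs": {"increments": [{"offset": [-0.5, 0, 0], "yaw": 0}, {"offset": [-1.5, 0, 0], "yaw": 0}, {"offset": [-3, 0, 0], "yaw": 0}, {"offset": [-5, 0, 0], "yaw": 0}, {"offset": [-8, 0, 0], "yaw": 0}, {"offset": [-11, 0, 0], "yaw": 0}, {"offset": [-14, 0, 0], "yaw": 0}, {"offset": [-15, 0, 0], "yaw": 0}]}}

```text
clock: 23.05
tcp_pos: [0.5349, -0.1516, 0.2407]
orientation: [0.708, -0.036, 0.704, 0.034]
wrist_force: [-0.4, -0.5, -0.2]
finger_gap: 0.0854
```

Emit:
{"fn": "servo_tool", "kwargs": {"increments": [{"offset": [0, 3, 0], "yaw": 0}, {"offset": [0, 6, -1], "yaw": 0}, {"offset": [0, 10, -2], "yaw": 0}, {"offset": [0, 14, -3], "yaw": 0}, {"offset": [0, 18, -4], "yaw": 0}, {"offset": [0, 22, -5], "yaw": 0}, {"offset": [0, 26, -5], "yaw": 0}, {"offset": [0, 28, -5], "yaw": 0}]}}

```text
clock: 23.85
tcp_pos: [0.4546, 0.1252, 0.2363]
orientation: [0.706, -0.036, 0.706, 0.036]
wrist_force: [0.4, 0.4, -0.3]
finger_gap: 0.0855
```

```bash
python3 - <<'E'
from h import *
for n in("side","top"):
    p,d=env.read_camera(n);np.savez(n+"9.npz",p=p,d=d);cv2.imwrite(f"pics/{n}9.png",p[:,:,::-1])
    if n=='side': cv2.imwrite("pics/s9z.png",cv2.resize(p[150:230,270:350],None,fx=7,fy=7,interpolation=cv2.INTER_CUBIC)[:,:,::-1])
    else: cv2.imwrite("pics/t9z.png",cv2.resize(p[180:245,260:370],None,fx=7,fy=7,interpolation=cv2.INTER_CUBIC)[:,:,::-1])
    m=redmask(p);print(n,blob(m,(295,170,330,225) if n=='side' else (295,205,340,228)))
P=np.array([.5335,-.151,.075+.0225]);print(proj('side',P),proj('top',P))
print(env.get_state()['tcp_pos'],env.get_state()['wrist_force'])
E
```

```text
h.py:27: RuntimeWarning: Mean of empty slice.
  v,u=np.nonzero(w); return np.array([u.mean(),v.mean()]),len(u),(u.min(),u.max(),v.min(),v.max())
  ret = ret.dtype.type(ret / rcount)
Traceback (most recent call last):
  File "h.py", line 27, in blob
    v,u=np.nonzero(w); return np.array([u.mean(),v.mean()]),len(u),(u.min(),u.max(),v.min(),v.max())
                                                                    ~~~~~^^
ValueError: zero-size array to reduction operation minimum which has no identity
```

View pics/s9z.png

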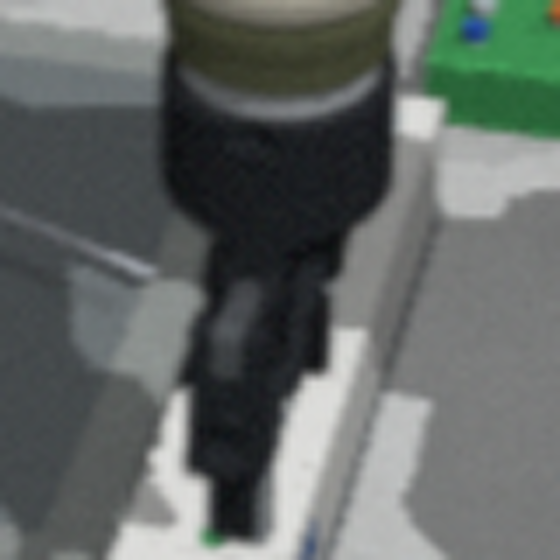

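View pics/side9.png

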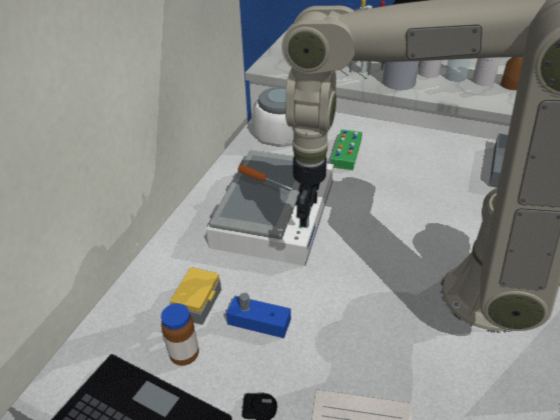

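Emit:
{"fn": "servo_tool", "kwargs": {"increments": [{"offset": [0, 2, 0], "yaw": 0}, {"offset": [0, 5, 0], "yaw": 0}, {"offset": [0, 9, 0], "yaw": 0}, {"offset": [0, 13, 0], "yaw": 0}, {"offset": [0, 16, 0], "yaw": 0}, {"offset": [0, 18, 0], "yaw": 0}, {"offset": [0, 18, 0], "yaw": 0}, {"offset": [0, 18, 0], "yaw": 0}]}}

```text
clock: 24.7
tcp_pos: [0.4378, 0.3016, 0.2359]
orientation: [0.706, -0.036, 0.706, 0.035]
wrist_force: [-0.5, -0.0, -0.9]
finger_gap: 0.0855
```

```bash
python3 - <<'E'
from h import *
for n in("side","top"):
    p,d=env.read_camera(n);np.savez(n+"9.npz",p=p,d=d);cv2.imwrite(f"pics/{n}10.png",p[:,:,::-1])
    if n=='side': cv2.imwrite("pics/s10z.png",cv2.resize(p[150:230,270:350],None,fx=7,fy=7,interpolation=cv2.INTER_CUBIC)[:,:,::-1])
    m=redmask(p);m2=np.zeros_like(m);x0,y0,x1,y1=(295,150,330,225) if n=='side' else (295,205,340,228);m2[y0:y1,x0:x1]=m[y0:y1,x0:x1]
    v,u=np.nonzero(m2);print(n,len(u),u.mean() if len(u) else 0,v.mean() if len(u) else 0)
    if n=='side' and len(u): print([(r,u[v==r].mean()) for r in np.unique(v)])
P=np.array([.5335,-.151,.075+.0225]);print(proj('side',P),proj('top',P))
print(proj('side',P+[0,0,.0225]),proj('side',P-[0,0,.0225]))
print(env.get_state()['tcp_pos'],env.get_state()['wrist_force'])
E
```

```text
side 80 312.6625 190.375
[(np.int64(184), np.float64(312.5)), (np.int64(185), np.float64(312.5)), (np.int64(186), np.float64(313.0)), (np.int64(187), np.float64(313.0)), (np.int64(188), np.float64(313.0)), (np.int64(189), np.float64(313.0)), (np.int64(190), np.float64(313.0)), (np.int64(191), np.float64(312.5)), (np.int64(192), np.float64(312.0)), (np.int64(193), np.float64(312.5)), (np.int64(194), np.float64(312.6)), (np.int64(195), np.float64(312.5)), (np.int64(196), np.float64(312.0)), (np.int64(197), np.float64(312.5))]
top 27 322.18518518518516 218.40740740740742
[[312.1185 190.6974]] [[321.2655 218.1654]]
[[312.2827 184.7458]] [[311.9575 196.5378]]
[0.438  0.3009 0.2361] [0.4238 0.1595 0.1486]
```

View pics/s10z.png

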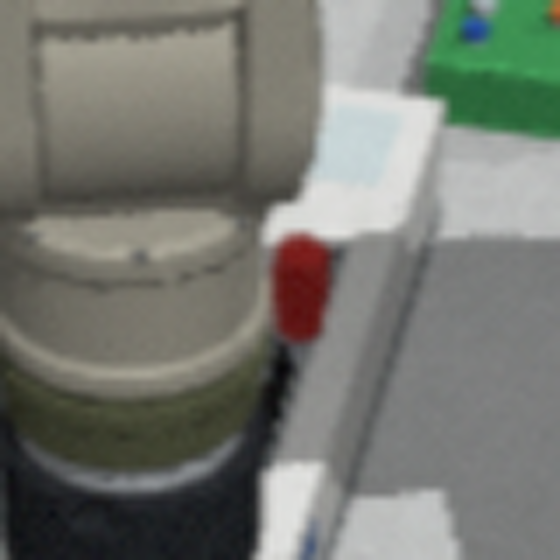

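View pics/top10.png

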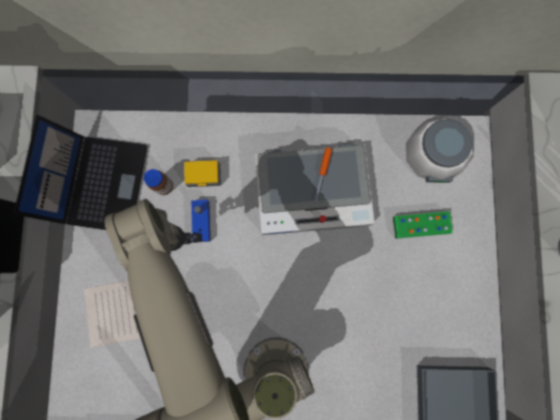

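```bash
python3 - <<'E'
from h import *
print(tri([312.66,190.375],[322.185,218.41]))
p=np.load("top9.npz")['p'];print(p[215:223,316:328,0]-p[215:223,316:328,1].astype(int))
E
```

```text
(array([ 0.5328, -0.1543,  0.0965]), [np.float64(2.520734379225663e-05), np.float64(2.5207343792577676e-05)])
[[ 1  1  3  9 21 34 39 37 27 15  7  2]
 [ 1  1  7 20 41 61 69 66 53 32 13  2]
 [ 1  3 12 34 60 77 82 81 72 51 24  7]
 [ 1  4 19 45 69 83 85 85 80 62 34 11]
 [ 0  5 21 45 69 80 84 84 78 60 31 10]
 [ 1  4 15 37 59 72 80 76 65 41 17  4]
 [-1  1  8 23 41 56 61 56 40 19  6  1]
 [ 0  1  4 11 21 29 32 28 18  7  3  1]]
```

```bash
python3 -c "
from workcell import env
print(env.hand_in())"
```

```text
the job is handed in; nothing more can be done
None
```

I locked the scan head and handed the job in at about 25 s on the clock; the hand-in gave no verdict.

**What I did:** I took the red pin from the blue block and set its tip on the strip near the slot's +y end, about 54 mm from the middle. I dragged it along in small steps at roughly 3 N. It dropped into the notch at about y = −13 mm, and the wrist force fell back to its unloaded level. I then pressed it down until the foot of its knob touched the rim at about 6 N, let go and moved the arm clear.

**Last checks:**
- **Height:** the two cameras put the knob's centre at z = 0.0965 m. It should be 0.0975 m when seated, so it agrees within 1 mm.
- **Tilt:** the knob looks upright in the side picture.
- **Surroundings:** the grey pin and the bystanders look unmoved by eye; I did not measure them.
- **Arm:** it is clear of everything, and the wrist force is near zero.

**One disagreement:** the cameras place the released pin about 3 mm further along −y than the arm's position when it let go. This is roughly the 4 mm of play in the notch plus camera error, and it is well inside the ±40 mm allowed.

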